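# Turn the condiment carousel to bring the spice jar to the front

## Task

Turn the condiment carousel on the worktop until the spice jar (the tall slim one) stands in line with the pointer that sticks out of the carousel's fixed foot. Turn it gently by pushing sideways on its wooden divider arms with a fingertip: do not grip the arms, do not push on the tray or its hub, do not touch or lift the jar, tin and pot that ride on it, and leave the things around it where they are. Finish with the carousel at rest.

Things in the scene. Friction and masses are not known exactly. Their poses are not given: they have to be found in the camera images.
- carousel_foot: fixed dark steel foot of the carousel, a disc 170 mm across and 16 mm high; origin on the turning axis at the worktop. Its flat pointer runs along the foot's own -x axis, out to 183 mm from the axis, 7 mm above the worktop at most, ending in an arrowhead 37 mm wide. The foot does not move
- dividers: turning part of the carousel: three upright wooden divider boards (arms), 6 mm thick, at 0, 120 and 240 degrees from this body's own x axis, counter-clockwise from above. Each runs from the hub to 152 mm from the axis. Origin on the axis at worktop level, z up. It turns endlessly both ways with steady friction (about 1.2 N pushed near an arm's end) and stays where it is left
- divider_end (a point): centre of the outer part of the arm on the x axis of the arms, 130 mm from the axis and 71 mm above the worktop. Every arm sticks out 42 mm past the tray rim; there its board stands from 46 to 96 mm above the worktop and ends in a round upright edge 12 mm thick
- tray: round light-wood tray fixed to the arms and turning with them, 220 mm across, its floor 28 mm and its rim 36 mm above the worktop, with a steel hub 28 mm thick and 103 mm high; origin and axes as those of the arms. The arms divide it into three bays
- spice_jar: tall slim spice jar with a screw cap, 47 mm across, 97 mm high, loose on the tray in one of the three bays (any of them), about 66 mm from the axis; origin at the centre of its underside. It rides round with the tray. This is the one to bring to the pointer
- food_tin: squat round food tin, 75 mm across, 58 mm high, loose in another bay; origin at the centre of its underside
- yogurt: yogurt pot, 72 mm across, 71 mm high, wider at the top, loose in another bay; origin at the centre of its underside
- mug: spotted mug, 82x114x91 mm, bystander on the worktop; origin at the centre of its underside
- beaker_cup: plain tapered cup, 77 mm across, 105 mm high, bystander; origin at the centre of its underside
- tub: flat lidded tub, 96x137x53 mm, bystander to the right of the carousel; origin at the centre of its underside. Above and beyond it, to the right, an open wall shelf hangs over the worktop (from about 0.6 m up, x over 0.6 m, y from -0.2 to -0.6 m): swing the arm round drawn in
- bowl: small bowl, 140 mm across, 60 mm high, bystander; origin at the centre of its underside
There are look-alikes about, which are no part of the job. Leave any blue, purple or turquoise look-alike of the spice_jar alone.

How it is judged (in metres and radians):
On the way:
1. the finger pushes on a divider arm and the carousel turns (contact force between the fingers and dividers above 0.3 N and angular speed of dividers above 0.03 rad/s), for 0.1 s.
At the end, for the whole second after the job is handed in: The spice jar stands upright on the tray on the pointer's side of the axis, its centre within 13 mm sideways of the pointer's centre line; the tin and the yogurt pot still stand upright on the tray; the carousel is at rest; the mug, cup, tub and bowl are within 20 mm of where they stood (y of spice_jar in the frame of carousel_foot between -0.013 and 0.013 m and x of spice_jar in the frame of carousel_foot below -0.035 m and horizontal distance between each of spice_jar, food_tin, yogurt and carousel_foot below 0.095 m and angle between each of spice_jar, food_tin, yogurt's own z axis and vertical below 0.1 rad and angular speed of dividers below 0.05 rad/s and linear speed of spice_jar below 0.02 m/s and distance of each of mug, beaker_cup, tub, bowl from where it was at the start of the episode below 0.02 m); the robot touches nothing.
It fails at once if the spice jar, tin or yogurt pot is touched by the robot (over 0.5 N) (contact force between any of the fingers, the arm and spice_jar above 0.5 N or contact force between any of the fingers, the arm and food_tin above 0.5 N or contact force between any of the fingers, the arm and yogurt above 0.5 N).
It fails at once if the spice jar, tin or yogurt pot is lifted or tipped over (height (world z) of any of spice_jar, food_tin, yogurt above 0.045 m or angle between any of spice_jar, food_tin, yogurt's own z axis and vertical above 0.5 rad).
It fails at once if the tray or its hub is pushed by the robot (over 2 N) (contact force between any of the fingers, the arm and tray above 2 N).
It fails at once if a divider arm is gripped or shoved hard (over 15 N), or the carousel is spun fast (over 2.5 rad/s) (contact force between the fingers and dividers above 15 N or angular speed of dividers above 2.5 rad/s).
It fails at once if a bystander (mug, cup, tub, bowl) is moved more than 20 mm (distance of any of mug, beaker_cup, tub, bowl from where it was at the start of the episode above 0.02 m).
It also fails if it takes over 58 s, if anything falls off the work surface, if the arm or the gripper's body presses on something with over 40 N, if the wrist force passes 120 N, or if a joint passes its speed limit or range.

## Robot

A 6-joint arm with a two-finger parallel gripper is mounted at the origin on a cart in front of the work surface, level with it; the furniture and walls round the work are solid. World frame = base frame: x ahead of the robot, y to its left, z up, the work surface at z = 0. Lengths are in mm, angles in rad, forces in N, time in s.
With the tool pointing down it reaches from about 350 to 775 mm from the base axis. Payload 7.3 kg.
Tool frame: the origin (TCP) lies midway between the tips of the shut fingers; the grasp point (between the pads) lies 19 mm behind it; z points along the fingers, y is the line along which they close (so a half turn about z gives the same grasp; the last joint's range is limited). The gripper opens to 92 mm and grips with 3 to 60 N. Pads are 19 mm wide; open, the fingers measure 130 mm over their backs; the gripper's body (75 mm by 190 mm) begins 47 mm behind the grasp point.
Start: joints at [1.056, 0.342, 1.524, -0, 1.275, -0.146], TCP at [189.247, 489.725, 226.741] pointing down, gripper open.
Joint ranges: [-2.53, 2.53], [-0.77, 2.02], [0.04, 2.7], [-1, 4.14], [0.28, 2.66], [-3.11, 3.11]. Speed limits (rad/s): [2.57, 2.57, 3.14, 3.14, 3.14, 3.14].

## Interface

Orientations are given as [roll, pitch, yaw] about the fixed x, y, z axes, in that order (R = Rz(yaw) Ry(pitch) Rx(roll)).
In Python, from plant import bot gives the robot as it stands.
- The arm moves only by the tool jog_arm, never from a script. Its arguments are lists of equal length, an entry for each row: "dp": the shift along the tool's x, y, z in m, a list of three; "twist": the turn about the tool's z in degrees. A call has 1 to 10 rows; each row shifts and turns the commanded pose from where the row before left it, along the tool's axes as they then stand; what a row does not reach is not made up. A row lasts 1/8 s, in which the tool goes at most 62.5 mm and 10.7 degrees, less where a joint would pass 70% of its speed; a pose out of reach is approached as far as the arm can. A call is refused whole if a number of a shift passes 0.0625 or a number of a turn 10.7, either way. A call with a gripper value outside its range is refused whole. "jaw" is the finger opening in m, from 0 to 0.0918, set as the call begins (left out, the last holds). The fingers move at their own pace and stop on an object; the grip force is fixed at half the most. Time passes only in rows, so rows that do not move let the fingers close. It gives the time, the measured TCP pose, the force, the opening and the grip force at its end, in the units of the state.
- bot.get_obs(): the state, without advancing time (a new reading comes with each control period).
- bot.capture(name): name is "scene" or "top" or "wrist"; returns the picture (384x512x3 uint8, blue, green, red); there is no depth.
- bot.camera_params(name): a dict with "fx", "fy", "cx", "cy" (pixels), "R" (3x3) and "t" (3): a world point X has camera coordinates R X + t. Camera axes: x right, y down, z forward; pixel columns grow to the right and rows downward; lengths in mm; the calibration is good to about 2 mm. A picture is of the moment at which its call begins: read the wrist's pose just before it. camera_params takes no time and is no camera call; for the wrist camera it gives the pose at the moment of the call.
- bot.close_job(): hands the job in; it is judged then, once.
Trained networks look in the newest picture that a camera, given by its name, has taken for a name from the list of things; names that differ only in an ending like _2 or _b are one class to them, and where a whole thing is asked for, a point or a joint stands for the part that bears it (a point fixed in the world has none). Each returns a list of dicts, best first, with "confidence" (0 to 1); they miss things now and then, are a little off and sometimes report something else, mostly with a low value. They report only what shows in the picture. A call takes as long as a camera call. They do not tell look-alikes from the thing itself.
- bot.find_in(camera, label): "bbox" ([centre column, centre row, width, height] in pixels, round what is visible of it).
- bot.masks_of(camera, label): "pixels" (384x512 bool, what is visible of it) and "bbox" ([centre column, centre row, width, height] in pixels, round what is visible of it).
The state is a dict: "time": time; "joint_positions": joint angles; "dq": joint speeds; "tau": joint torques, N m; "tool_pos": TCP position; "tcp_rot": TCP orientation; "contact_force": force on the tool from outside, world axes, zero at the start; "moment": the same for the moment, N m; "grip_width": finger opening in mm; "finger_force": force on a finger pad.
Only numpy, scipy, OpenCV 4.12 (cv2) and the standard library are available. Lean on these libraries where they do the work, as an engineer would, in place of code of your own. Each camera call takes 0.05 s, during which the arm holds its last target. There are 200 camera calls.

## Working session

There is one attempt and no reset: what is moved stays moved. The work goes in short steps, Python scripts to look and compute and a tool call to move; the robot and the scene stay as the last step left them, time stands still between calls to the robot, and variables do not carry over. Pictures are saved under pics/ and viewed, at most 10 in all, crops included, and the job is handed in when it is done.

Besides the shell and the picture viewer there is one more tool, called after "Request:" by a JSON object that holds its "fn" and its "kwargs", one argument or row to a line. jog_arm: Moves the arm, as the interface text tells. Its arguments: {"type":"object","properties":{"dp":{"type":"array"},"twist":{"type":"array"},"jaw":{"type":"number"}},"required":["dp","twist"]}

```bash
mkdir -p pics; python3 - <<'E'
from plant import bot
import cv2
o=bot.get_obs();print(o['time'],o['tool_pos'],o['tcp_rot'],o['grip_width'])
for n in("top","scene"):
    im=bot.capture(n);cv2.imwrite(f"pics/{n}0.png",im)
    p=bot.camera_params(n);print(n,p)
    for l in("spice_jar","food_tin","yogurt","mug","beaker_cup","tub","bowl","dividers","carousel_foot"):
        print(l,[(d['bbox'],round(d['confidence'],2)) for d in bot.find_in(n,l)][:3])
E
```

```text
0.0 [189.05421579 489.3652989  226.05136098] [-3.14010746e+00 -2.29190711e-04  2.77280339e+00] 91.65118680302088
top {'fx': 398.9768361618917, 'fy': 398.9768361618917, 'cx': 254.620763842567, 'cy': 190.0982321639592, 'R': array([[ 0.02955234, -0.99943886, -0.01576792],
       [-0.99739581, -0.02844632, -0.06627518],
       [ 0.06578945,  0.01768544, -0.99767679]]), 't': array([ 110.89976203,  479.59701053, 1150.60391402])}
spice_jar [([254.8, 179.3, 18.1, 20.6], 0.88), ([286.8, 231.4, 15.8, 20.0], 0.76), ([373.5, 143.2, 48.2, 40.4], 0.73)]
food_tin [([270.4, 141.6, 28.5, 29.1], 0.84)]
yogurt [([230.8, 149.1, 25.5, 27.0], 0.61)]
mug [([379.6, 184.8, 48.1, 27.2], 0.69)]
beaker_cup [([361.1, 242.4, 33.4, 25.4], 0.78)]
tub [([371.5, 142.4, 46.2, 39.2], 0.73)]
bowl [([132.1, 131.1, 52.1, 45.9], 0.92)]
dividers [([256.3, 149.6, 96.6, 95.5], 0.83)]
carousel_foot []
scene {'fx': 403.5209816192642, 'fy': 403.5209816192642, 'cx': 258.7506507346302, 'cy': 195.96383229606894, 'R': array([[-0.79228911, -0.60984516, -0.0191533 ],
       [-0.23735854,  0.33698253, -0.91110027],
       [ 0.56208442, -0.71730862, -0.41173954]]), 't': array([ 450.53335939,  142.70437301, 1173.19297564])}
spice_jar [([282.3, 219.7, 19.2, 30.5], 0.95), ([302.4, 202.4, 13.0, 30.7], 0.94), ([248.8, 199.7, 13.7, 25.3], 0.78)]
food_tin [([235.0, 183.2, 7.8, 1.7], 0.54), ([307.4, 173.3, 20.1, 26.0], 0.2)]
yogurt [([211.1, 202.4, 18.6, 24.4], 0.55)]
mug [([307.9, 171.3, 16.6, 29.5], 0.9)]
beaker_cup [([334.6, 185.4, 24.8, 34.9], 0.64)]
tub []
bowl [([139.2, 234.8, 55.2, 32.8], 0.95), ([250.6, 200.1, 10.5, 23.3], 0.74)]
dividers [([232.6, 200.9, 75.8, 39.0], 0.66)]
carousel_foot [([253.9, 225.6, 10.0, 12.0], 0.63)]
```

View pics/top0.png

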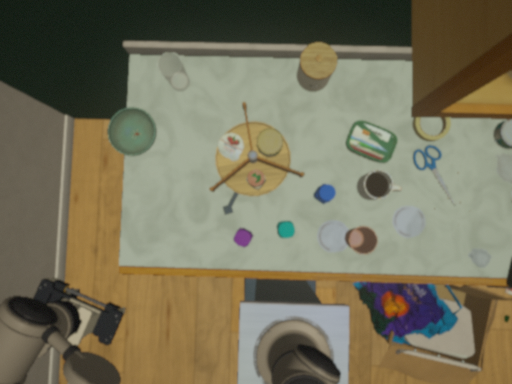

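View pics/scene0.png

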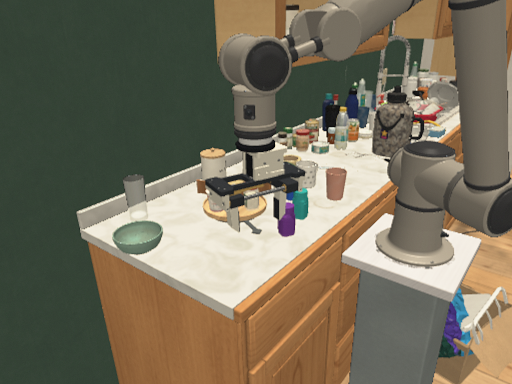

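```bash
cat > h.py <<'E'
import numpy as np
from plant import bot
def px2w(p,uv,z):
    d=p['R'].T@np.array([(uv[0]-p['cx'])/p['fx'],(uv[1]-p['cy'])/p['fy'],1]); c=-p['R'].T@p['t']
    return (c+d*(z-c[2])/d[2])[:2]
def w2px(p,X):
    c=p['R']@np.asarray(X,float)+p['t']; return np.array([p['fx']*c[0]/c[2]+p['cx'],p['fy']*c[1]/c[2]+p['cy']])
E
python3 - <<'E'
import cv2
from h import *
im=cv2.imread('pics/top0.png');c=im[95:220,190:320]
cv2.imwrite('pics/crop0.png',cv2.resize(c,None,fx=4.6,fy=4.6,interpolation=cv2.INTER_CUBIC))
p=bot.camera_params('top')
for n,uv,z in [('hub',(253,157),103),('armA',(245,104),96),('armB',(302,174),96),('armC',(211,189),96),('ptr',(228,211),7),('jar',(255.5,180),97),('tin',(270,142),58),('yog',(231,146),71),('tub',(371.5,142.4),53),('mug',(376,184),91),('cup',(361,240),105),('blue',(325,193),80),('purple',(243,237),80),('turq',(286,229),80),('bowl',(132,131),60)]:print(n,px2w(p,uv,z).round())
E
```

```text
hub [561. 130.]
armA [709. 157.]
armB [519.  -5.]
armC [471. 243.]
ptr [413. 201.]
jar [499. 122.]
tin [612.  84.]
yog [595. 194.]
tub [ 619. -204.]
mug [ 497. -207.]
cup [ 345. -165.]
blue [470. -71.]
purple [342. 152.]
turq [367.  34.]
bowl [633. 480.]
```

View pics/crop0.png

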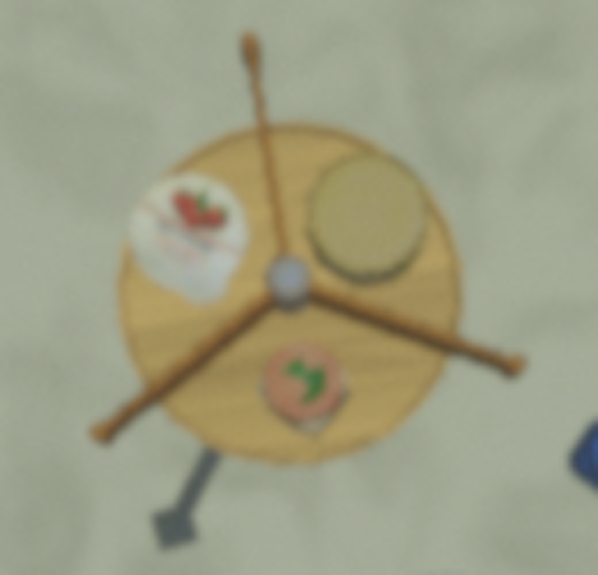

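Candidates for the spice jar: the brown-capped jar on the tray at (256,179), blue (325,193), purple (243,237) and turquoise (286,229). I pick the one on the tray; the crop confirms it's slim and alone in its bay, between the arms whose ends are at (302,174) and (212,189).

The axis is at about (566,132). The pointer is at 155°, the jar at 189° and the arms at 10.7/130.7/251°, so the carousel needs about 34° clockwise. I'll push the 130.7° arm outside the rim from its jar side.

Request:
{"fn": "jog_arm", "kwargs": {
  "dp": [
    [0,0,0],
    [0,0,0],
    [0,0,0],
    [-0.055,0.002,0],
    [-0.055,0.002,0],
    [-0.055,0.002,0],
    [-0.055,0.002,0],
    [-0.055,0.002,0],
    [-0.055,0.002,0],
    [-0.054,0.003,0]
  ],
  "twist": [9.4,9.4,9.4,0,0,0,0,0,0,0],
  "jaw": 0
}}

```text
time: 2.25
tool_pos: [452.0, 206.7, 226.9]
tcp_rot: [3.141, 0.0, 2.28]
contact_force: [0.8, 1.1, -0.0]
grip_width: 0.7
finger_force: 0.0
```

Request:
{"fn": "jog_arm", "kwargs": {
  "dp": [
    [0,0,0.04],
    [0,0,0.04],
    [0,0,0.04],
    [0,0,0.034],
    [0,0,0]
  ],
  "twist": [0,0,0,0,0]
}}

```text
time: 2.88
tool_pos: [449.3, 207.8, 70.9]
tcp_rot: [-3.137, -0.002, 2.28]
contact_force: [-0.5, -0.2, -0.1]
grip_width: 0.6
finger_force: 0.0
```

```bash
python3 - <<'E'
import cv2
from h import *
o=bot.get_obs();print(o['time'],o['tool_pos'],o['contact_force'])
p=bot.camera_params('wrist');im=bot.capture('wrist')
A=np.array([566.3,131.7])
for a in(10.7,130.7,250.7):
    q=w2px(p,[*(A+150*np.array([np.cos(np.radians(a)),np.sin(np.radians(a))])),96]);print(a,q.round())
print('hub',w2px(p,[*A,103]).round(),'ptr',w2px(p,[416,202,7]).round(),'jar',w2px(p,[502,121,125]).round())
a=im;b=cv2.resize(bot.capture('top')[95:220,190:320],None,fx=2.2,fy=2.2)
a[:b.shape[0],:b.shape[1]]=0;a[:b.shape[0],:b.shape[1]]=b
cv2.imwrite('pics/w1.png',a)
E
```

```text
2.875 [449.28761371 207.76834032  70.87185487] [-0.48576354 -0.24576119 -0.09429793]
10.7 [476. 503.]
130.7 [327. 229.]
250.7 [135. 500.]
hub [312. 443.] ptr [220. 185.] jar [223. 445.]
```

View pics/w1.png

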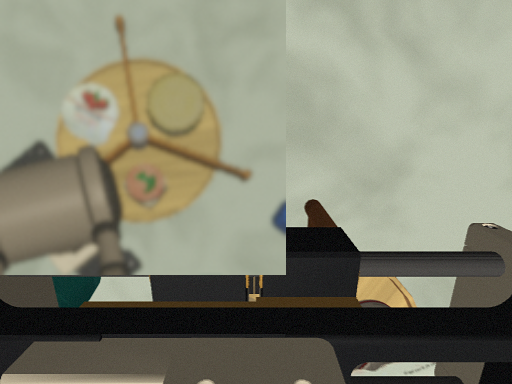

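The top view shows the tray is undisturbed and the finger is beside the arm's tip, as predicted. I'll push about 20° first and then measure.

Request:
{"fn": "jog_arm", "kwargs": {
  "dp": [
    [0,0.008,0],
    [0,0.005,0],
    [0,0.004,0],
    [0.0007,0.005,0],
    [0.001,0.007,0],
    [0.001,0.007,0],
    [0.001,0.007,0],
    [0.001,0.007,0],
    [0.001,0.007,0],
    [0.0007,0.005,0]
  ],
  "twist": [0,0,0,2,3,3,3,3,3,2]
}}

```text
time: 4.22
tool_pos: [498.3, 249.0, 72.9]
tcp_rot: [-3.142, 0.0, 1.948]
contact_force: [-1.0, -1.8, 0.5]
grip_width: 0.5
finger_force: 0.6
```

```bash
cat > m.py <<'E'
import cv2,sys
from h import *
o=bot.get_obs();print(o['time'],o['tool_pos'].round(1),o['tcp_rot'].round(3),o['contact_force'].round(1))
p=bot.camera_params('top');im=bot.capture('top');A=np.array([566.3,131.7])
for l,z in(('spice_jar',97+28),('dividers',96),('food_tin',86),('yogurt',99)):
    for d in bot.find_in('top',l)[:4]:
        w=px2w(p,d['bbox'][:2],z);r=w-A
        if np.hypot(*r)<95:print(l,w.round(1),'r',np.hypot(*r).round(),'ang',np.degrees(np.arctan2(r[1],r[0])).round(1)%360,d['confidence'])
cv2.imwrite(sys.argv[1],cv2.resize(im[95:220,190:320],None,fx=4.6,fy=4.6,interpolation=cv2.INTER_CUBIC))
E
python3 m.py pics/c2.png
```

```text
4.225 [498.3 249.   72.9] [-3.142  0.     1.948] [-1.  -1.8  0.5]
spice_jar [500.5 141.1] r 66.0 ang 171.8 0.75
dividers [581.1 120.6] r 18.0 ang 323.3 0.63
food_tin [584.9  75.2] r 60.0 ang 288.2 0.6
yogurt [601.4 181.9] r 61.0 ang 55.0 0.55
```

View pics/c2.png

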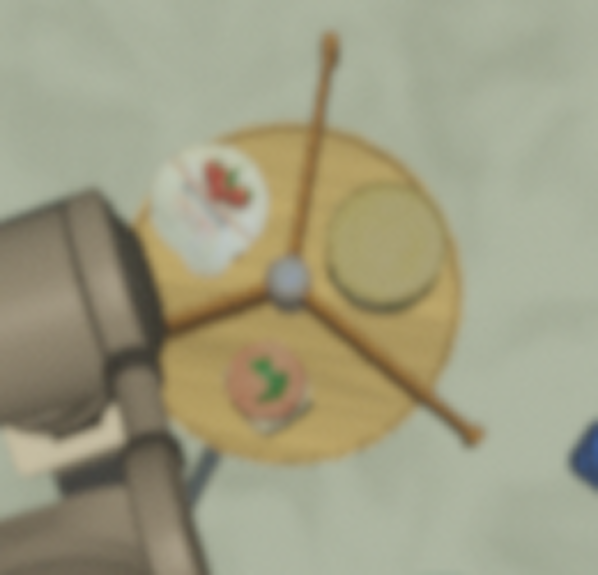

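```bash
python3 - <<'E'
from h import *
p=bot.camera_params('top')
f=lambda c:(190+c[0]/4.6-.4,95+c[1]/4.6-.4)
A=np.array([566.3,131.7])
for n,c,z in [('hub0',(289,275),103),('hub1',(289,277),103),('a0',(249,38),96),('b0',(516,365),96),('c0',(102,432),96),('a1',(331,42),96),('b1',(475,436),96),('jar0',(303,383),125),('jar1',(266,381),125),('ptr',(174,528),7),('ptr neck',(213,457),7),('ptr lo',(196,488),7)]:
    w=px2w(p,f(c),z);r=w-A;print(n,w.round(1),np.hypot(*r).round(1),np.degrees(np.arctan2(r[1],r[0])).round(1)%360)
E
```

```text
hub0 [567.8 132.1] 1.6 15.0
hub1 [566.7 132.1] 0.5 47.1
a0 [712.  160.7] 148.6 11.2
b0 [518.8  -4. ] 143.8 250.7
c0 [472.  240.5] 144.0 130.9
a1 [710.8 111.3] 145.9 352.0
b1 [475.9  19.3] 144.2 231.2
jar0 [501.7 121.6] 65.4 188.9
jar1 [502.3 143. ] 65.0 170.0
ptr [417.7 203.3] 165.0 154.3
ptr neck [463.9 179.8] 113.2 154.8
ptr lo [443.7 190.1] 135.8 154.5
```

Jar at 170°, pointer at 154.5°, so 15.5° remain.

Request:
{"fn": "jog_arm", "kwargs": {
  "dp": [
    [0.0007,0.005,0],
    [0.001,0.007,0],
    [0.001,0.007,0],
    [0.001,0.007,0],
    [0.0007,0.005,0],
    [0.0003,0.0025,0],
    [0.0003,0.0025,0],
    [0,0,0]
  ],
  "twist": [2,3,3,3,2,1,1,0]
}}

```text
time: 5.48
tool_pos: [531.6, 263.1, 72.8]
tcp_rot: [3.141, -0.0, 1.687]
contact_force: [-0.2, 0.1, -0.4]
grip_width: 0.4
finger_force: 0.1
```

```bash
python3 m.py pics/c3.png
```

```text
5.475 [531.6 263.1  72.8] [ 3.141 -0.     1.687] [-0.2  0.1 -0.4]
spice_jar [503.5 158. ] r 68.0 ang 157.3 0.77
dividers [574.7 122.7] r 12.0 ang 312.8 0.92
food_tin [571.1  65.7] r 66.0 ang 274.2 0.67
yogurt [615.3 169.1] r 62.0 ang 37.4 0.77
```

View pics/c3.png

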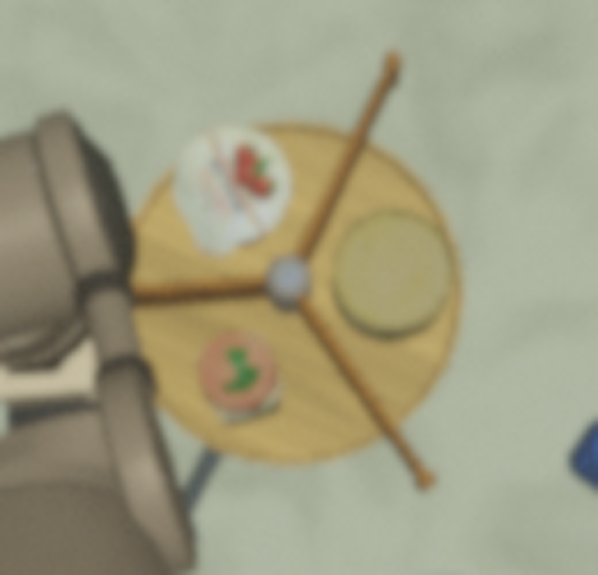

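The jar is at about 155.5° against 154.5°, roughly 1 mm off line. Backing off and lifting.

Request:
{"fn": "jog_arm", "kwargs": {
  "dp": [
    [0,-0.006,0],
    [0.003,-0.012,0],
    [0.006,-0.005,0],
    [0.01,0,-0.02],
    [0.01,0,-0.05],
    [0.02,0,-0.055],
    [0.05,0,-0.04],
    [0.06,0,0],
    [0.03,0,0],
    [0,0,0]
  ],
  "twist": [0,0,0,0,0,0,0,0,0,0]
}}

```text
time: 6.98
tool_pos: [485.2, 449.3, 236.1]
tcp_rot: [-3.141, -0.0, 1.691]
contact_force: [-1.6, -1.3, -1.5]
grip_width: 0.4
finger_force: 0.0
```

```bash
python3 m.py pics/c4.png
```

```text
6.975 [485.2 449.3 236.1] [-3.141 -0.     1.691] [-1.6 -1.3 -1.5]
spice_jar [502.4 158.5] r 69.0 ang 157.2 0.82
dividers [572.1 156.1] r 25.0 ang 76.6 0.95
food_tin [570.9  64.8] r 67.0 ang 273.9 0.81
yogurt [610.8 172.3] r 60.0 ang 42.4 0.65
```

View pics/c4.png

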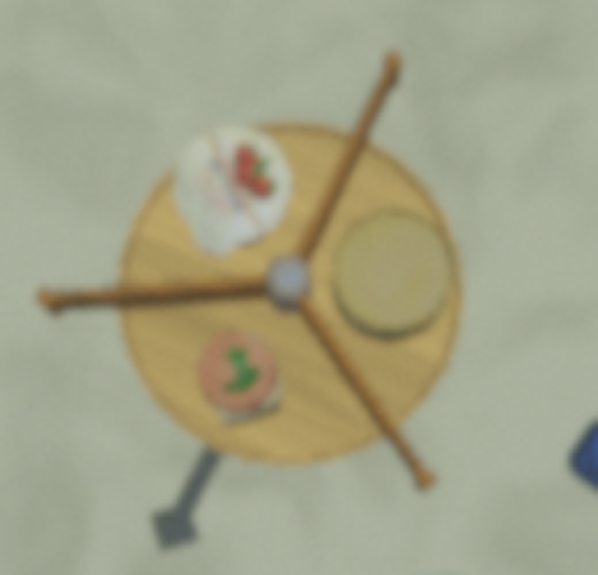

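The carousel hasn't moved since the finger left: the jar cap at crop (238,372) is in line with the hub and the pointer at crop (174,528), everything stands upright, and the arm is clear.

```bash
python3 -c "
from plant import bot
print(bot.close_job())"
```

```text
the job is handed in; nothing more can be done
None
```

I turned the carousel about 34° clockwise by pushing one divider arm; the spice jar now stands within about 2 mm of the pointer's line by my measurement, the carousel is at rest, the arm is clear, and the job is handed in (no verdict was returned).

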